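Put the bench bottles back in their colour-coded holders

ROBOT

A 6-joint arm with a two-finger parallel gripper is mounted at the origin on a cart in front of the work surface, level with it; the furniture and walls round the work are solid. World frame = base frame: x ahead of the robot, y to its left, z up, the work surface at z = 0. Lengths are in m, angles in rad, forces in N, time in s.
With the tool pointing down it reaches from about 0.375 to 0.975 m from the base axis. Payload 3.8 kg.
Tool frame: the origin (TCP) lies on the centre line of the jaws, within the pads' length; the fingertips stand 25 mm ahead of it and the grasp point (between the pads) lies 6 mm ahead of it; z points along the fingers, y is the line along which they close (so a half turn about z gives the same grasp; the last joint's range is limited). The gripper opens to 85 mm and grips with 20 to 120 N. Pads are 22 mm wide; open, the fingers measure 114 mm over their backs; the gripper's body (76 mm by 85 mm) begins 54 mm behind the grasp point. The pads swing forward as they close: fully open they stand 13 mm farther back than shut.
Start: joints at [-1.237, 0.264, 1.604, -0, 1.274, -0.037], TCP at [0.245, -0.629, 0.23] pointing down, gripper open.
Joint ranges: [-2.63, 2.63], [-0.94, 2.18], [0.31, 2.57], [-1.31, 4.45], [0, 2.66], [-2.55, 2.55]. Speed limits (rad/s): [2.57, 2.57, 3.14, 3.14, 3.14, 3.14].

INTERFACE

Orientations are given as a rotation vector (axis times angle).
In Python, from workcell import bot gives the robot as it stands. The module is installed in compiled form; this text tells all that it offers.
- The arm moves only by the tool play_rows, never from a script. Its argument "commands" is a list that holds one entry, the list of rows, each a list of 7 numbers: the shift along the tool's x, y, z as a fraction of full scale, then the turn, a rotation vector about the tool's x, y, z as a fraction of full scale, then the closure, from -1 (fully open) to 1 (shut). A call has 1 to 8 rows; each row is the pose to reach, as a shift and turn from the pose commanded when the call began, along the tool's axes at that moment, turning the shorter way round; what a row does not reach only later rows make up. Full scale, the value 1, is 60 cm for a shift and 180 degrees for a turn. A row lasts 1/10 s, in which the tool goes at most 50 mm and 8.59 degrees, less where a joint would pass 70% of its speed; a pose out of reach is approached as far as the arm can. A call with a number of a shift or a turn outside -1 to 1 is refused whole. A call with a gripper value outside its range is refused whole. The fingers move at their own pace and stop on an object; "force" is the grip in N (left out, the last holds). Time passes only in rows, so rows that repeat a pose let the fingers close. It gives the time, the measured TCP pose, the force, the opening and the grip force at its end, in the units of the state.
- bot.read_state(): the state, without advancing time (a new reading comes with each control period).
- bot.read_camera(name): name is "side" or "top"; returns the picture (384x512x3 uint8, blue, green, red); there is no depth.
- bot.camera_params(name): a dict with "fov_y" (degrees; the focal length in pixels is half the picture's height over the tangent of half this angle, whatever the lens; pixels are square), "cx", "cy" (the principal point, pixels), "rvec" (rotation vector, rad) and "tvec" (3), from world to camera coordinates, as OpenCV has them. Camera axes: x right, y down, z forward; pixel columns grow to the right and rows downward; lengths in m; the calibration is good to about 2 mm. A picture is of the moment at which its call begins. camera_params takes no time and is no camera call.
- bot.finish_job(): hands the job in; it is judged then, once.
The state is a dict: "time": time; "q": joint angles; "joint_vel": joint speeds; "joint_torque": joint torques, N m; "tool_pos": TCP position; "tcp_rot": TCP orientation; "wrist_force": force on the tool from outside, world axes, zero at the start; "torque": the same for the moment, N m; "width": opening from 0.0 (shut) to 1.0 (fully open); "grip_force": force on a finger pad.
Only numpy, scipy, OpenCV 4.12 (cv2) and the standard library are available. Lean on these libraries where they do the work, as an engineer would, in place of code of your own. Each camera call takes 0.05 s, during which the arm holds its last target. There are 200 camera calls.

TASK

Put each bottle back in the holder of its own colour: the red, yellow and green capped bottles in the red, yellow and green holders, and the open white pot in the white one, each standing upright, flat on the floor of its holder. Set them down rather than dropping them, do not tip any over, and leave the multimeter and the phone where they lie.

Things in the scene. Friction and masses are not known exactly. Their poses are not given: they have to be found in the camera images.
- red_cap_bottle_centre (a point): pale plastic bottle with a red screw cap, the tallest: 46 mm across, 100 mm high, stands upright and loose on the worktop. The point is on its axis, half-way up (50 mm above its foot); its z axis points up. Belongs in the red holder.
- yellow_cap_bottle_centre (a point): plastic bottle with a yellow screw cap, of middle height: 43 mm across, 74 mm high, stands upright and loose on the worktop. The point is on its axis, half-way up (37 mm above its foot); its z axis points up. Belongs in the yellow holder.
- green_cap_bottle_centre (a point): short plastic bottle with a green screw cap: 38 mm across, 48 mm high, stands upright and loose on the worktop. The point is on its axis, half-way up (24 mm above its foot); its z axis points up. Belongs in the green holder.
- white_pot_centre (a point): small open white pot without a cap, brown inside when seen from above, walls slightly tapered (about 38 mm across at the foot): 42 mm across, 46 mm high, stands upright and loose on the worktop. The point is on its axis, half-way up (23 mm above its foot); its z axis points up. Belongs in the white holder.
- red_holder_floor (a point): red round bottle holder, a low dish fixed to the worktop: recess 64 mm across with a black rubber floor 4 mm above the worktop, lip rising 4 mm above that floor (8 mm above the worktop), 80 mm across outside, two flat red screw lugs at its sides. The point is the centre of the recess floor. A thing gripped in its upper half keeps the fingertips clear of the lip.
- yellow_holder_floor (a point): yellow round bottle holder, a low dish fixed to the worktop: recess 61 mm across with a black rubber floor 4 mm above the worktop, lip rising 4 mm above that floor (8 mm above the worktop), 77 mm across outside, two flat yellow screw lugs at its sides. The point is the centre of the recess floor. A thing gripped in its upper half keeps the fingertips clear of the lip.
- green_holder_floor (a point): green round bottle holder, a low dish fixed to the worktop: recess 56 mm across with a black rubber floor 4 mm above the worktop, lip rising 4 mm above that floor (8 mm above the worktop), 72 mm across outside, two flat green screw lugs at its sides. The point is the centre of the recess floor. A thing gripped in its upper half keeps the fingertips clear of the lip.
- white_holder_floor (a point): white round bottle holder, a low dish fixed to the worktop: recess 60 mm across with a black rubber floor 4 mm above the worktop, lip rising 4 mm above that floor (8 mm above the worktop), 76 mm across outside, two flat white screw lugs at its sides. The point is the centre of the recess floor. A thing gripped in its upper half keeps the fingertips clear of the lip.
- meter_centre (a point): orange multimeter lying on the worktop at the right, 142 x 69 x 42 mm, long side along its x; the point is its centre, 21 mm up. To be left alone.
- phone_centre (a point): phone with a black screen and white frame lying on the worktop at the right near the front edge, 148 x 73 x 8 mm, long side along its x; the point is its centre, 4 mm up. To be left alone.

How it is judged:
At the end, for the whole second after the job is handed in: Each of the four stands upright (within 0.08 rad) in the holder of its own colour, within 11 mm of its centre and flat on the recess floor (height within +2.5/-4 mm), released and at rest (horizontal distance between red_cap_bottle_centre and red_holder_floor below 0.011 m and z of red_cap_bottle_centre in the frame of red_holder_floor between 0.046 and 0.0525 m and angle between each of red_cap_bottle_centre, yellow_cap_bottle_centre, green_cap_bottle_centre, white_pot_centre's own z axis and vertical below 0.08 rad and linear speed of each of red_cap_bottle, yellow_cap_bottle, green_cap_bottle, white_pot below 0.02 m/s and horizontal distance between yellow_cap_bottle_centre and yellow_holder_floor below 0.011 m and z of yellow_cap_bottle_centre in the frame of yellow_holder_floor between 0.033 and 0.0395 m and horizontal distance between green_cap_bottle_centre and green_holder_floor below 0.011 m and z of green_cap_bottle_centre in the frame of green_holder_floor between 0.02 and 0.0265 m and horizontal distance between white_pot_centre and white_holder_floor below 0.011 m and z of white_pot_centre in the frame of white_holder_floor between 0.019 and 0.0255 m); the robot touches nothing.
It fails at once if a bottle or the pot is dropped (falls free for more than about 25 mm) ((linear speed of red_cap_bottle above 0.7 m/s and contact force between the fingers and red_cap_bottle below 0.05 N) or (linear speed of yellow_cap_bottle above 0.7 m/s and contact force between the fingers and yellow_cap_bottle below 0.05 N) or (linear speed of green_cap_bottle above 0.7 m/s and contact force between the fingers and green_cap_bottle below 0.05 N) or (linear speed of white_pot above 0.7 m/s and contact force between the fingers and white_pot below 0.05 N)).
It fails at once if a bottle or the pot is tipped over (angle between any of red_cap_bottle_centre, yellow_cap_bottle_centre, green_cap_bottle_centre, white_pot_centre's own z axis and vertical above 0.8 rad).
It fails at once if the multimeter is pushed more than 20 mm (distance of meter_centre from where it was at the start of the episode above 0.02 m).
It fails at once if the phone is pushed more than 20 mm (distance of phone_centre from where it was at the start of the episode above 0.02 m).
It also fails if it takes over 104 s, if anything falls off the work surface, if the arm or the gripper's body presses on something with over 40 N, if the wrist force passes 120 N, or if a joint passes its speed limit or range.

## Working session

There is one attempt and no reset: what is moved stays moved. The work goes in short steps, Python scripts to look and compute and a tool call to move; the robot and the scene stay as the last step left them, time stands still between calls to the robot, and variables do not carry over. Pictures are saved under pics/ and viewed, at most 14 in all, crops included, and the job is handed in when it is done.

Besides the shell and the picture viewer there is one more tool, called after "Call:" in YAML: its name, and indented under it one key for each argument. play_rows: Moves the arm, as the interface text tells. Its arguments: {"type":"object","properties":{"commands":{"type":"array"},"force":{"type":"number"}},"required":["commands"]}

```bash
mkdir -p pics; python3 - <<'E'
from workcell import bot
import cv2
for n in("top","side"):
    cv2.imwrite(f"pics/{n}0.png",cv2.resize(bot.read_camera(n),(800,600),interpolation=cv2.INTER_CUBIC)); print(n,bot.camera_params(n))
print(bot.read_state())
E
```

```text
top {'fov_y': 44.90923921743604, 'cx': 254.98738309664924, 'cy': 182.65605391902406, 'rvec': array([ 2.14057103, -2.12150455,  0.20156243]), 'tvec': array([-0.105427  ,  0.51966432,  1.21705336])}
side {'fov_y': 47.22985578049696, 'cx': 259.26206289457633, 'cy': 194.18918331411, 'rvec': array([ 2.30727727,  0.02397287, -0.02906997]), 'tvec': array([-0.52033652, -0.04485026,  1.30498467])}
{'time': 0.1, 'q': array([-1.23691313e+00,  2.64679047e-01,  1.60524039e+00, -9.99667056e-06,
        1.27370204e+00, -3.68992219e-02]), 'joint_vel': array([ 0.00086438, -0.00117221, -0.00247065,  0.00023575,  0.00085608,
       -0.00071211]), 'joint_torque': array([ 1.04608675e-04, -5.16708541e+01, -3.68590486e+01, -8.70474679e-06,
        6.26117908e-03,  1.35437151e-05]), 'tool_pos': array([ 0.24436047, -0.62850326,  0.2284841 ]), 'tcp_rot': array([-3.08578738e+00, -5.78728000e-01,  4.86022158e-04]), 'wrist_force': array([ 0.26744252,  0.08977557, -0.35419231]), 'torque': array([-0.01729244, -0.00815885,  0.03307872]), 'grip_force': 0.0, 'width': 1.00069273429888}
```

View pics/top0.png

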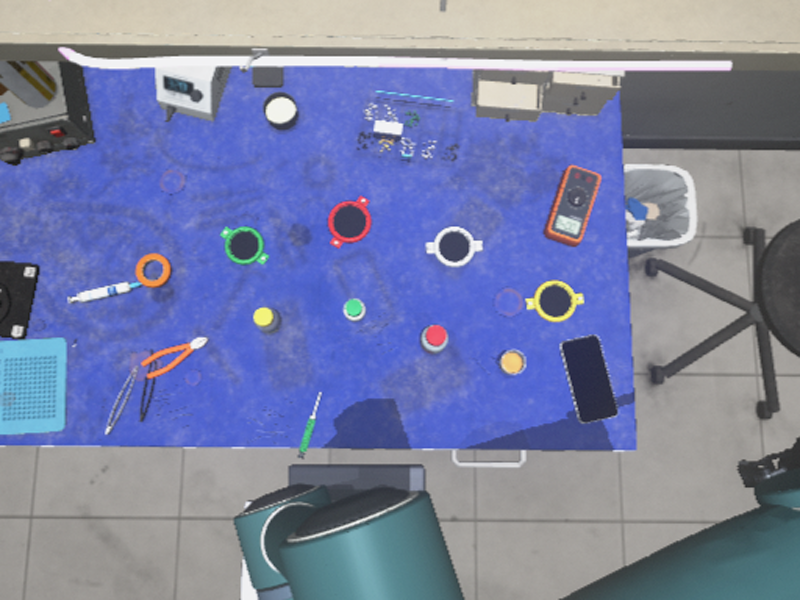

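View pics/side0.png

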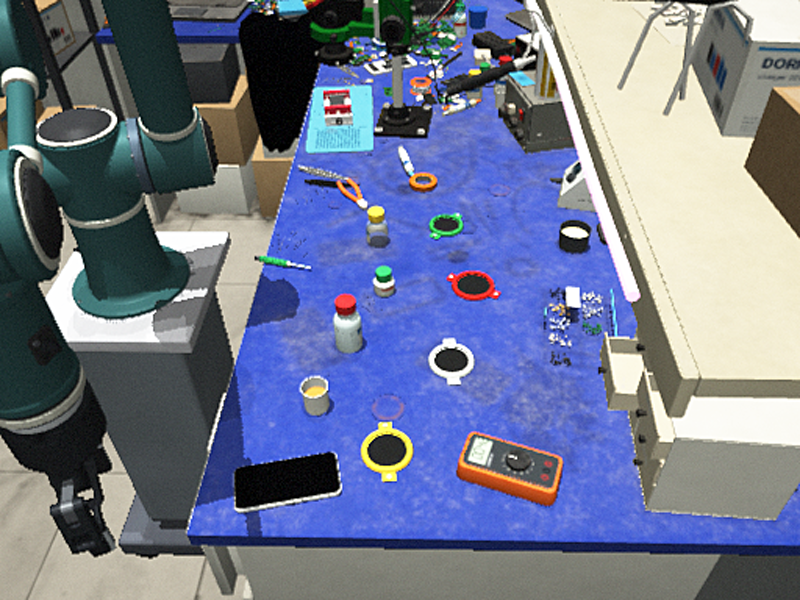

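The top view shows the caps at roughly red (434,337), yellow (264,316), green (354,309), and the pot at (512,362). The holders are at red (349,221), yellow (555,301), green (244,245) and white (454,247). The side view sees them all as well. Next I'll take precise centroids in both cameras.

```bash
cat > h.py <<'E'
from workcell import bot
import cv2, numpy as np
from scipy.spatial.transform import Rotation as R
H=dict(red=.1,yellow=.074,green=.048,pot=.046)
def ray(n,uv,z):
    p=bot.camera_params(n);f=192/np.tan(np.radians(p['fov_y']/2));M=R.from_rotvec(p['rvec']).as_matrix()
    d=M.T@np.array([(uv[0]-p['cx'])/f,(uv[1]-p['cy'])/f,1]);c=-M.T@p['tvec'];return c+d*(z-c[2])/d[2]
def mask(hsv,k):
    h,s,v=cv2.split(hsv)
    if k=='red':return ((h<8)|(h>172))&(s>110)&(v>70)
    if k=='yellow':return (h>20)&(h<35)&(s>110)&(v>70)
    if k=='green':return (h>45)&(h<85)&(s>90)&(v>60)
    if k=='pot':return (h>8)&(h<25)&(s>60)&(v>80)
    if k=='black':return (v<70)
def cen(img,k,uv,r):
    u,v=[int(round(a/1.5625)) for a in uv]
    w=img[v-r:v+r+1,u-r:u+r+1];m=mask(cv2.cvtColor(w,cv2.COLOR_BGR2HSV),k).astype(np.uint8)
    n,l,st,c=cv2.connectedComponentsWithStats(m);i=1+np.argmax(st[1:,4]) if n>1 else 0
    return c[i]+[u-r,v-r],st[i]
E
cat > m.py <<'E'
from h import *
T=bot.read_camera("top");S=bot.read_camera("side")
top=dict(red=(434,337),yellow=(264,316),green=(354,309),pot=(512,362)); side=dict(red=(346,303),yellow=(376,212),green=(384,272),pot=(315,388))
ht=dict(red=(349,221),yellow=(555,301),green=(244,245),white=(454,247)); hs=dict(red=(473,285),yellow=(387,450),green=(446,225),white=(451,360))
for k in top:
    for n,I,d,z in(("top",T,top,H[k]),("side",S,side,H[k]-(.007 if k!='pot' else .0))):
        c,st=cen(I,k,d[k],13);print(k,n,c.round(1),st,ray(n,c,z).round(4))
for k in ht:
    for n,I,d in(("top",T,ht),("side",S,hs)):
        c,st=cen(I,'black',d[k],18);print('H',k,n,c.round(1),st,ray(n,c,.004).round(4))
E
python3 m.py
```

```text
red top [278.6 214.2] [  8   5  12  13 123] [ 0.4289 -0.1618  0.1   ]
red side [220.6 194.8] [  7   7  12  14 142] [ 0.4286 -0.1663  0.093 ]
yellow top [168.3 202.4] [  7   8  12  12 104] [0.4605 0.1278 0.074 ]
yellow side [240.3 137.1] [ 8  9 10 11 90] [0.4604 0.1241 0.067 ]
green top [225.9 196.5] [ 7  7 10 10 81] [ 0.4816 -0.0225  0.048 ]
green side [245.  175.1] [ 7  9 11 11 87] [ 0.4814 -0.0257  0.041 ]
pot top [327.5 231.7] [  6   7  14  13 133] [ 0.3893 -0.296   0.046 ]
pot side [201.2 248.1] [ 6 12 13  5 24] [ 0.3919 -0.3027  0.046 ]
H red top [223. 141.] [   0    0   37   37 1369] [ 0.6487 -0.0086  0.004 ]
H red side [302.4 181.8] [  8  12  20  12 188] [ 0.6464 -0.0098  0.004 ]
H yellow top [355. 193.] [   0    0   37   37 1369] [ 0.5017 -0.3825  0.004 ]
H yellow side [247.1 287.6] [  5   8  25  20 380] [ 0.5029 -0.3832  0.004 ]
H green top [156. 157.] [   0    0   37   37 1369] [0.5998 0.1806 0.004 ]
H green side [284.9 143.2] [ 11  13  15   9 100] [0.5987 0.1813 0.004 ]
H white top [291. 158.] [   0    0   37   37 1369] [ 0.6008 -0.203   0.004 ]
H white side [288.3 230. ] [  7  11  21  15 241] [ 0.6011 -0.2019  0.004 ]
```

```bash
cat > m2.py <<'E'
from h import *
T=bot.read_camera("top")
ht=dict(red=(349,221),yellow=(555,301),green=(244,245),white=(454,247))
for k,(u,v) in ht.items():
    u,v=int(u/1.5625),int(v/1.5625);w=T[v-18:v+19,u-18:u+19]
    m=(w.max(2)<95).astype(np.uint8);n,l,st,c=cv2.connectedComponentsWithStats(m)
    j=l[18,18];uv=c[j]+[u-18,v-18];print(k,w[18,18],w[18,14],st[j],uv,ray("top",uv,.004).round(4))
w=T[218:246,314:342];h=cv2.cvtColor(w,cv2.COLOR_BGR2HSV)
m=((h[...,0]<95)|(h[...,1]<60)).astype(np.uint8)
n,l,st,c=cv2.connectedComponentsWithStats(m);i=1+np.argmax(st[1:,4]);print('pot all',st[i],c[i]+[314,218],ray("top",c[i]+[314,218],.046))
E
python3 m2.py; python3 -c "
from h import *
q=bot.read_state();print(R.from_rotvec(q['tcp_rot']).as_matrix().round(4))"
```

```text
red [90 66 63] [89 66 63] [  9   9  20  20 316] [223.33860759 141.50949367] [ 0.6472 -0.0096  0.004 ]
yellow [90 67 64] [90 67 64] [  9   9  19  20 291] [354.81099656 192.3814433 ] [ 0.5034 -0.382   0.004 ]
green [79 62 59] [80 63 60] [  9  10  18  18 246] [155.87804878 156.76829268] [0.6004 0.1809 0.004 ]
white [95 71 68] [93 69 65] [   0    0   37   37 1290] [290.01937984 158.11085271] [ 0.6005 -0.2002  0.004 ]
pot all [  6   6  17  16 206] [327.68932039 231.52427184] [ 0.38975829 -0.29652384  0.046     ]
[[ 9.320e-01  3.624e-01 -4.000e-04]
 [ 3.624e-01 -9.320e-01  1.100e-03]
 [ 0.000e+00 -1.100e-03 -1.000e+00]]
```

Call:
play_rows:
  commands:
    - [[0.426, -0.429, 0.083, 0, 0, 0.118, -1], [0.426, -0.429, 0.083, 0, 0, 0.118, -1], [0.426, -0.429, 0.083, 0, 0, 0.118, -1], [0.426, -0.429, 0.083, 0, 0, 0.118, -1], [0.426, -0.429, 0.083, 0, 0, 0.118, -1], [0.426, -0.429, 0.083, 0, 0, 0.118, -1], [0.426, -0.429, 0.083, 0, 0, 0.118, -1], [0.426, -0.429, 0.083, 0, 0, 0.118, -1]]
  force: 40

```text
time: 1.05
tool_pos: [0.3899, -0.2923, 0.1789]
tcp_rot: [-3.139, -0.005, 0.001]
wrist_force: [0.1, -0.4, -0.6]
width: 0.998
grip_force: 0.0
```

Call:
play_rows:
  commands:
    - [[0, 0, 0.05, 0, 0, 0, -1], [0, 0, 0.11, 0, 0, 0, -1], [0, 0, 0.17, 0, 0, 0, -1], [0, 0, 0.21, 0, 0, 0, -1], [0, 0, 0.228, 0, 0, 0, -1], [0, 0, 0.228, 0, 0, 0, -1], [0, 0, 0.228, 0, 0, 0, -1]]

```text
time: 1.75
tool_pos: [0.3903, -0.2973, 0.044]
tcp_rot: [3.141, -0.0, 0.002]
wrist_force: [0.1, -0.2, 0.7]
width: 0.997
grip_force: 0.0
```

```bash
python3 - <<'E'
from h import *
s=bot.read_state();print(s['tool_pos'],s['wrist_force'],s['tcp_rot'])
T=bot.read_camera("top")[180:285,250:390];S=bot.read_camera("side")[160:300,110:310]
cv2.imwrite("pics/a.png",np.hstack([cv2.resize(T,(400,300)),cv2.resize(S,(400,300))]))
E
```

```text
[ 0.39025157 -0.29726578  0.04404324] [ 0.10633121 -0.17361333  0.73499947] [ 3.14065580e+00 -2.98890827e-07  1.67523176e-03]
```

View pics/a.png

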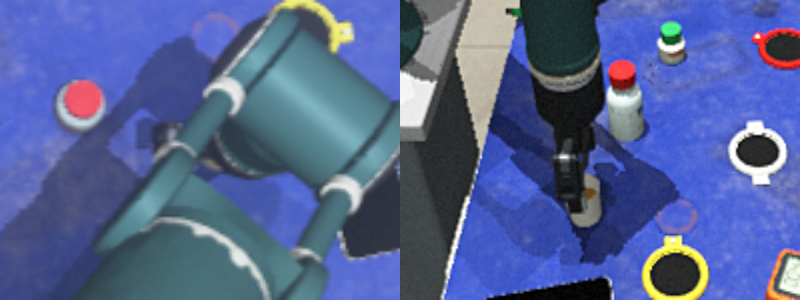

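The side view shows the pot at (586,205), partly behind the near finger at (570,180). I'll project the expected points to check x alignment.

```bash
python3 - <<'E'
from h import *
p=bot.camera_params("side");f=192/np.tan(np.radians(p['fov_y']/2));K=np.array([[f,0,p['cx']],[0,f,p['cy']],[0,0,1]])
P=np.array([[.39,-.297,0],[.39,-.297,.046],[.379,-.345,.03],[.401,-.345,.03],[.371,-.297,.02],[.41,-.297,.02],[.4,-.297,.0]])
u=cv2.projectPoints(P,p['rvec'],p['tvec'],K,None)[0][:,0];print(((u-[110,160])*[2,300/140]+[400,0]).round())
E
```

```text
[[585. 212.]
 [581. 185.]
 [568. 228.]
 [587. 228.]
 [568. 200.]
 [600. 200.]
 [593. 212.]]
```

Aligned. I'll close the gripper.

Call:
play_rows:
  commands:
    - [[0, 0, 0, 0, 0, 0, 1], [0, 0, 0, 0, 0, 0, 1], [0, 0, 0, 0, 0, 0, 1], [0, 0, 0, 0, 0, 0, 1], [0, 0, 0, 0, 0, 0, 1], [0, 0, 0, 0, 0, 0, 1], [0, 0, 0, 0, 0, 0, 1], [0, 0, 0, 0, 0, 0, 1]]
  force: 40

```text
time: 2.65
tool_pos: [0.3904, -0.296, 0.0442]
tcp_rot: [-3.14, 0.001, -0.002]
wrist_force: [0.3, 5.1, 8.0]
width: 0.002
grip_force: 4.1
```

Call:
play_rows:
  commands:
    - [[0, 0, -0.01, 0, 0, 0, 1], [0, 0, -0.04, 0, 0, 0, 1], [0, 0, -0.1, 0, 0, 0, 1], [0, 0, -0.16, 0, 0, 0, 1], [0, 0, -0.22, 0, 0, 0, 1], [0, 0, -0.22, 0, 0, 0, 1]]

```text
time: 3.25
tool_pos: [0.3927, -0.2995, 0.1814]
tcp_rot: [3.134, 0.0, 0.013]
wrist_force: [-0.2, -0.4, -0.3]
width: 0.002
grip_force: 0.0
```

The fingers shut completely, so the pot wasn't gripped. I'll look.

```bash
python3 - <<'E'
from h import *
T=bot.read_camera("top")[150:300,210:410];S=bot.read_camera("side")[160:300,110:310]
cv2.imwrite("pics/b.png",np.hstack([cv2.resize(T,(400,300)),cv2.resize(S,(400,300))]))
E
```

```text
(no output)
```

View pics/b.png

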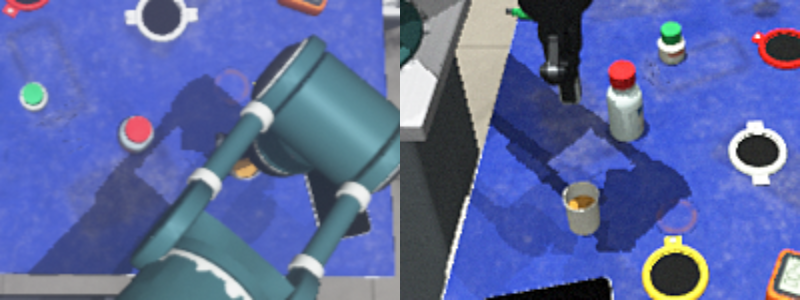

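```bash
python3 - <<'E'
from h import *
s=bot.read_state();print(s['tool_pos'],s['tcp_rot'],s['q'])
def pr(n,P):
    p=bot.camera_params(n);f=192/np.tan(np.radians(p['fov_y']/2));K=np.array([[f,0,p['cx']],[0,f,p['cy']],[0,0,1]])
    return cv2.projectPoints(np.array(P,float),p['rvec'],p['tvec'],K,None)[0][:,0]
c=lambda u:((u-[110,160])*[4,4]).round()
t=s['tool_pos']
print('tip,tcp,back',c(pr("side",[t-[0,0,.025],t,t+[0,0,.048]])))
print('pot foot ring',c(pr("side",[[.39,-.316,0],[.39,-.278,0],[.371,-.297,0],[.409,-.297,0]])))
print('pot rim',c(pr("side",[[.39,-.318,.046],[.39,-.276,.046],[.369,-.297,.046],[.411,-.297,.046]])))
S=bot.read_camera("side")[160:300,110:310]
cv2.imwrite("pics/c.png",cv2.resize(S,(800,560),interpolation=cv2.INTER_CUBIC))
E
```

```text
[ 0.39012948 -0.29724846  0.17640007] [3.13955372e+00 8.62820263e-05 3.33163312e-03] [-7.01745419e-01 -4.91974028e-02  2.05033835e+00 -2.04542014e-04
  1.13751573e+00  8.69081548e-01]
tip,tcp,back [[343. 220.]
 [338. 187.]
 [328. 121.]]
pot foot ring [[367. 419.]
 [374. 371.]
 [340. 394.]
 [402. 395.]]
pot rim [[358. 372.]
 [367. 319.]
 [328. 345.]
 [398. 346.]]
```

View pics/c.png

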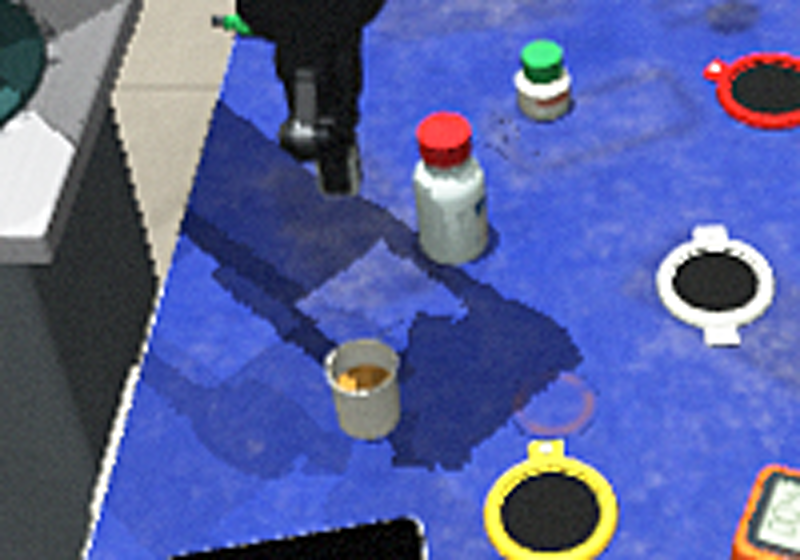

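The side view shows the pot upright but pushed about 13 mm towards -y, to rim centre (364,366) in the crop. The fingertip is at (340,190), where I expected it at (343,220). So something is off between the stated TCP and the fingers, and I'll move the open hand to a clear spot to measure it.

Call:
play_rows:
  commands:
    - [[0.05, -0.495, -0.04, 0, 0, 0, -1], [0.05, -0.495, -0.04, 0, 0, 0, -1], [0.05, -0.495, -0.04, 0, 0, 0, -1], [0.05, -0.495, -0.04, 0, 0, 0, -1], [0.05, -0.495, -0.04, 0, 0, 0, -1], [0.05, -0.495, -0.04, 0, 0, 0, -1], [0.05, -0.495, -0.04, 0, 0, 0, -1], [0.05, -0.495, -0.04, 0, 0, 0, -1]]

```text
time: 4.2
tool_pos: [0.4184, 0.0016, 0.1974]
tcp_rot: [3.141, 0.007, -0.005]
wrist_force: [-0.4, -1.2, 0.9]
width: 1.001
grip_force: 0.0
```

```bash
cat >> h.py <<'E'
def pr(n,P):
    p=bot.camera_params(n);f=192/np.tan(np.radians(p['fov_y']/2));K=np.array([[f,0,p['cx']],[0,f,p['cy']],[0,0,1]])
    return cv2.projectPoints(np.array(P,float),p['rvec'],p['tvec'],K,None)[0][:,0]
E
python3 - <<'E'
from h import *
bot.read_camera("top")
s=bot.read_state();t=s['tool_pos'];print(t,s['tcp_rot'],s['width'])
out=[]
for n,(u0,v0) in(("top",(180,160)),("side",(150,60))):
    I=bot.read_camera(n)[v0:v0+150,u0:u0+100].copy()
    I=cv2.resize(I,(400,600),interpolation=cv2.INTER_CUBIC)
    P=[t-[0,0,.012]+[0,y,0] for y in(-.057,-.0425,.0425,.057)]+[t+[0,0,.048]]
    for q in (pr(n,P)-[u0,v0])*4: cv2.circle(I,tuple(int(a) for a in q),3,(0,0,255),1)
    out.append(I)
cv2.imwrite("pics/d.png",np.hstack(out))
print([(-R.from_rotvec(bot.camera_params(n)['rvec']).as_matrix().T@bot.camera_params(n)['tvec']).round(3) for n in("top","side")])
E
```

```text
[0.418412   0.00042676 0.19747901] [ 3.14105051e+00  2.74773957e-03 -4.98472535e-03] 0.9999501295331081
[array([ 0.294, -0.091,  1.291]), array([ 0.558, -0.982,  0.836])]
```

View pics/d.png

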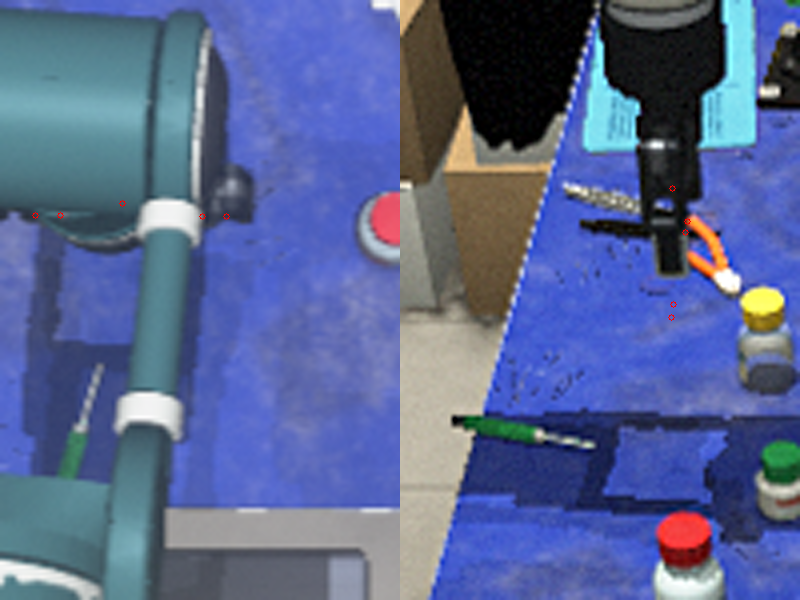

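The top view shows the knuckle about where expected. In the side view the fingertip is at (671,272), where it should be near (671,310), so the fingers sit about 30 mm higher than the reported TCP implies. I'll close them and probe the bare worktop gently.

Call:
play_rows:
  commands:
    - [[0, 0, 0.06, 0, 0, 0, 1], [0, 0, 0.12, 0, 0, 0, 1], [0, 0, 0.18, 0, 0, 0, 1], [0, 0, 0.23, 0, 0, 0, 1], [0, 0, 0.26, 0, 0, 0, 1], [0, 0, 0.26, 0, 0, 0, 1], [0, 0, 0.26, 0, 0, 0, 1], [0, 0, 0.26, 0, 0, 0, 1]]

```text
time: 5.15
tool_pos: [0.4208, -0.0005, 0.0443]
tcp_rot: [3.141, -0.003, 0.004]
wrist_force: [0.6, -0.2, -0.2]
width: 0.0
grip_force: 0.0
```

Call:
play_rows:
  commands:
    - [[0, 0, 0.005, 0, 0, 0, 1], [0, 0, 0.01, 0, 0, 0, 1], [0, 0, 0.015, 0, 0, 0, 1], [0, 0, 0.02, 0, 0, 0, 1], [0, 0, 0.02, 0, 0, 0, 1]]

```text
time: 5.65
tool_pos: [0.419, 0.0005, 0.0306]
tcp_rot: [-3.142, -0.001, 0.001]
wrist_force: [0.2, -0.5, 0.3]
width: -0.004
grip_force: 0.0
```

Call:
play_rows:
  commands:
    - [[0, 0, 0.004, 0, 0, 0, 1], [0, 0, 0.008, 0, 0, 0, 1], [0, 0, 0.012, 0, 0, 0, 1], [0, 0, 0.012, 0, 0, 0, 1]]

```text
time: 6.05
tool_pos: [0.4191, 0.0005, 0.0234]
tcp_rot: [-3.142, -0.0, 0.001]
wrist_force: [-0.4, -0.2, -0.9]
width: 0.0
grip_force: 0.0
```

```bash
python3 - <<'E'
from h import *
bot.read_camera("top")
s=bot.read_state();t=s['tool_pos'];print(t,s['wrist_force'],s['width'])
out=[]
for n,(u0,v0) in(("top",(180,160)),("side",(180,120))):
    I=bot.read_camera(n)[v0:v0+150,u0:u0+100].copy()
    I=cv2.resize(I,(400,600),interpolation=cv2.INTER_CUBIC)
    for q in (pr(n,[t-[0,0,.025],t,t+[0,0,.048]])-[u0,v0])*4: cv2.circle(I,tuple(int(a) for a in q),3,(0,0,255),1)
    out.append(I)
cv2.imwrite("pics/e.png",np.hstack(out))
E
```

```text
[0.41926636 0.0004425  0.02361765] [ 0.44012927  0.50843354 -0.4506317 ] 0.0034264437961286543
```

View pics/e.png

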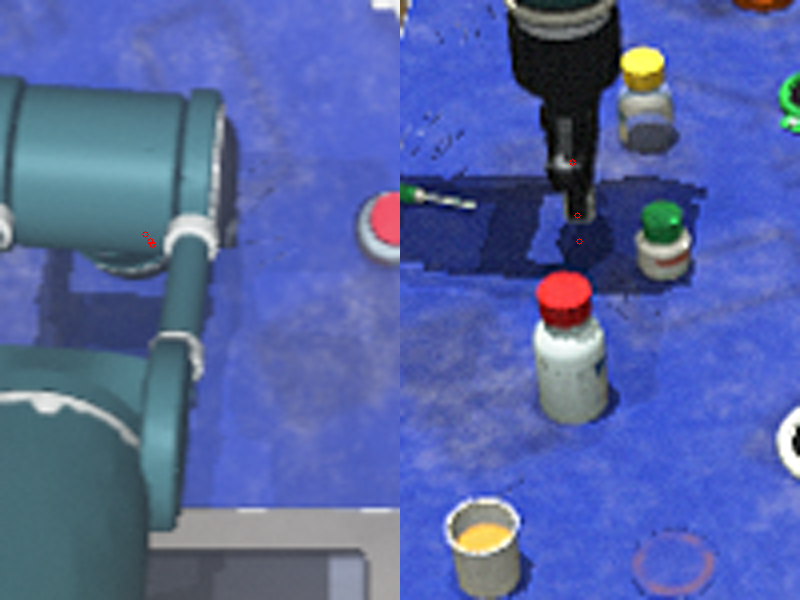

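No contact yet although the nominal tip height is -1 mm. The tip at (580,220) still hovers above its expected point at (579,241), so I'll continue.

Call:
play_rows:
  commands:
    - [[0, 0, 0.004, 0, 0, 0, 1], [0, 0, 0.008, 0, 0, 0, 1], [0, 0, 0.012, 0, 0, 0, 1], [0, 0, 0.014, 0, 0, 0, 1]]

```text
time: 6.6
tool_pos: [0.4192, 0.0004, 0.0151]
tcp_rot: [-3.142, -0.0, 0.001]
wrist_force: [-0.7, 0.1, -0.8]
width: 0.005
grip_force: 0.0
```

Call:
play_rows:
  commands:
    - [[0, 0, 0.002, 0, 0, 0, 1], [0, 0, 0.004, 0, 0, 0, 1], [0, 0, 0.006, 0, 0, 0, 1]]

```text
time: 6.9
tool_pos: [0.4196, 0.0004, 0.0118]
tcp_rot: [-3.142, -0.0, -0.0]
wrist_force: [-0.6, 1.0, 0.5]
width: -0.002
grip_force: 0.0
```

Call:
play_rows:
  commands:
    - [[0, 0, 0.002, 0, 0, 0, 1], [0, 0, 0.004, 0, 0, 0, 1]]

```text
time: 7.1
tool_pos: [0.4196, 0.0004, 0.0094]
tcp_rot: [3.142, 0.0, 0.0]
wrist_force: [-0.2, 0.7, 0.8]
width: 0.0
grip_force: 0.0
```

Call:
play_rows:
  commands:
    - [[0, 0, 0.002, 0, 0, 0, 1], [0, 0, 0.004, 0, 0, 0, 1]]

```text
time: 7.3
tool_pos: [0.4195, 0.0004, 0.007]
tcp_rot: [-3.142, -0.0, -0.0]
wrist_force: [0.7, -1.0, 0.3]
width: 0.002
grip_force: 0.0
```

Call:
play_rows:
  commands:
    - [[0, 0, 0.002, 0, 0, 0, 1], [0, 0, 0.004, 0, 0, 0, 1]]

```text
time: 7.5
tool_pos: [0.4195, 0.0004, 0.0046]
tcp_rot: [-3.142, -0.0, -0.0]
wrist_force: [-0.0, 0.0, -0.2]
width: -0.0
grip_force: 0.0
```

Call:
play_rows:
  commands:
    - [[0, 0, 0.002, 0, 0, 0, 1], [0, 0, 0.003, 0, 0, 0, 1]]

```text
time: 7.7
tool_pos: [0.4194, 0.0004, 0.0027]
tcp_rot: [-3.142, -0.0, 0.0]
wrist_force: [-0.1, 0.1, -0.4]
width: 0.003
grip_force: 0.0
```

Call:
play_rows:
  commands:
    - [[0, 0, 0.002, 0, 0, 0, 1], [0, 0, 0.003, 0, 0, 0, 1]]

```text
time: 7.9
tool_pos: [0.4195, 0.0004, 0.001]
tcp_rot: [-3.142, -0.0, 0.0]
wrist_force: [-0.2, -0.3, 0.1]
width: -0.001
grip_force: 0.0
```

Call:
play_rows:
  commands:
    - [[0, 0, 0.002, 0, 0, 0, 1], [0, 0, 0.003, 0, 0, 0, 1]]

```text
time: 8.1
tool_pos: [0.4195, 0.0004, -0.0008]
tcp_rot: [-3.142, -0.0, 0.0]
wrist_force: [0.4, 0.4, 0.1]
width: -0.004
grip_force: 0.0
```

Call:
play_rows:
  commands:
    - [[0, 0, 0.002, 0, 0, 0, 1], [0, 0, 0.003, 0, 0, 0, 1]]

```text
time: 8.3
tool_pos: [0.4196, 0.0004, -0.0016]
tcp_rot: [-3.142, -0.0, 0.001]
wrist_force: [-5.9, 0.1, 16.0]
width: -0.001
grip_force: 8.4
```

Contact came at reported z ≈ -1 mm, so the closed fingertips are level with the reported TCP, about 26 mm higher than documented. I'll correct all heights by that and take the green bottle first, since it's right here.

Call:
play_rows:
  commands:
    - [[0, 0, -0.08, 0, 0, 0, 0.5], [0, 0, -0.16, 0, 0, 0, -1], [0.05, 0.02, -0.172, 0, 0, 0, -1], [0.103, 0.039, -0.172, 0, 0, 0, -1], [0.103, 0.039, -0.172, 0, 0, 0, -1], [0.103, 0.039, -0.172, 0, 0, 0, -1]]

```text
time: 8.9
tool_pos: [0.4812, -0.0231, 0.1004]
tcp_rot: [-3.141, 0.001, 0.002]
wrist_force: [-0.5, 0.5, -0.4]
width: 0.992
grip_force: 0.0
```

Call:
play_rows:
  commands:
    - [[0, 0, 0.04, 0, 0, 0, -1], [0, 0, 0.08, 0, 0, 0, -1], [0, 0, 0.12, 0, 0, 0, -1], [0, 0, 0.14, 0, 0, 0, -1], [0, 0, 0.14, 0, 0, 0, -1], [0, 0, 0.14, 0, 0, 0, -1]]

```text
time: 9.5
tool_pos: [0.4809, -0.0228, 0.0168]
tcp_rot: [-3.141, -0.0, 0.001]
wrist_force: [0.6, -0.1, 0.3]
width: 0.999
grip_force: 0.0
```

Call:
play_rows:
  commands:
    - [[0, 0, 0, 0, 0, 0, 1], [0, 0, 0, 0, 0, 0, 1], [0, 0, 0, 0, 0, 0, 1], [0, 0, 0, 0, 0, 0, 1], [0, 0, 0, 0, 0, 0, 1], [0, 0, 0, 0, 0, 0, 1], [0, 0, 0, 0, 0, 0, 1], [0, 0, 0, 0, 0, 0, 1]]
  force: 40

```text
time: 10.3
tool_pos: [0.4821, -0.0231, 0.0178]
tcp_rot: [3.141, 0.0, 0.002]
wrist_force: [-1.6, -0.4, 4.4]
width: 0.416
grip_force: 39.8
```

Call:
play_rows:
  commands:
    - [[0, 0, -0.02, 0, 0, 0, 1], [0, 0, -0.08, 0, 0, 0, 1], [0, 0, -0.15, 0, 0, 0, 1], [0, 0, -0.2, 0, 0, 0, 1], [0, 0, -0.2, 0, 0, 0, 1]]

```text
time: 10.8
tool_pos: [0.4856, -0.0234, 0.143]
tcp_rot: [3.14, 0.0, 0.018]
wrist_force: [1.0, 0.0, 0.1]
width: 0.419
grip_force: 40.2
```

Call:
play_rows:
  commands:
    - [[0.04, -0.07, 0, 0, 0, 0, 1], [0.08, -0.14, 0, 0, 0, 0, 1], [0.12, -0.21, 0, 0, 0, 0, 1], [0.16, -0.28, 0, 0, 0, 0, 1], [0.19, -0.33, 0, 0, 0, 0, 1], [0.197, -0.34, 0, 0, 0, 0, 1], [0.197, -0.34, 0.05, 0, 0, 0, 1], [0.197, -0.34, 0.1, 0, 0, 0, 1]]

```text
time: 11.6
tool_pos: [0.6, 0.1812, 0.0767]
tcp_rot: [-3.142, -0.001, -0.003]
wrist_force: [0.1, -1.4, -1.3]
width: 0.417
grip_force: 40.3
```

Call:
play_rows:
  commands:
    - [[0, 0, 0.04, 0, 0, 0, 1], [0, 0, 0.06, 0, 0, 0, 1], [0, 0, 0.08, 0, 0, 0, 1], [0, 0, 0.08, 0, 0, 0, 1]]

```text
time: 12.0
tool_pos: [0.5982, 0.1803, 0.0271]
tcp_rot: [3.141, -0.0, -0.005]
wrist_force: [-0.3, -0.2, -0.7]
width: 0.416
grip_force: 40.3
```

```bash
python3 - <<'E'
from h import *
bot.read_camera("top")
s=bot.read_state();t=s['tool_pos'];print(t,s['wrist_force'],s['width'],s['grip_force'])
out=[]
for n,(u0,v0) in(("top",(110,100)),("side",(235,80))):
    I=bot.read_camera(n)[v0:v0+100,u0:u0+100].copy()
    out.append(cv2.resize(I,(400,400),interpolation=cv2.INTER_CUBIC))
cv2.imwrite("pics/f.png",np.hstack(out))
E
```

```text
[0.59919109 0.180635   0.02841107] [-0.79851179 -0.07169792 -0.95650183] 0.4126484267684278 40.29221806267742
```

View pics/f.png

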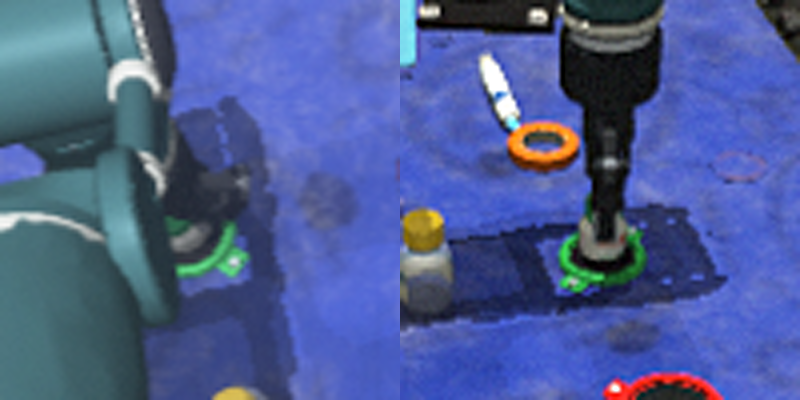

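The green bottle hangs over its holder, near (603,255) in the side crop. I'll lower the last millimetres and release.

Call:
play_rows:
  commands:
    - [[0, 0, 0.004, 0, 0, 0, 1], [0, 0, 0.008, 0, 0, 0, 1], [0, 0, 0.01, 0, 0, 0, 1], [0, 0, 0.01, 0, 0, 0, 1]]

```text
time: 12.55
tool_pos: [0.5994, 0.181, 0.0226]
tcp_rot: [3.142, 0.0, -0.0]
wrist_force: [0.0, 0.1, -0.2]
width: 0.414
grip_force: 40.3
```

Call:
play_rows:
  commands:
    - [[0, 0, 0.001, 0, 0, 0, 1], [0, 0, 0.002, 0, 0, 0, 1], [0, 0, 0.002, 0, 0, 0, 1]]

```text
time: 12.85
tool_pos: [0.5996, 0.1811, 0.0219]
tcp_rot: [-3.142, -0.0, -0.0]
wrist_force: [-1.7, -0.2, 2.7]
width: 0.419
grip_force: 40.7
```

Call:
play_rows:
  commands:
    - [[0, 0, 0, 0, 0, 0, 0.0], [0, 0, 0, 0, 0, 0, -0.4], [0, 0, 0, 0, 0, 0, -1], [0, 0, 0, 0, 0, 0, -1], [0, 0, 0, 0, 0, 0, -1], [0, 0, -0.06, 0, 0, 0, -1], [0, 0, -0.14, 0, 0, 0, -1], [0, 0, -0.22, 0, 0, 0, -1]]

```text
time: 13.65
tool_pos: [0.5985, 0.1808, 0.1538]
tcp_rot: [3.141, 0.0, -0.004]
wrist_force: [0.8, -0.6, -0.6]
width: 1.0
grip_force: 0.0
```

Call:
play_rows:
  commands:
    - [[-0.08, 0.03, 0, 0, 0, 0, -1], [-0.16, 0.06, 0, 0, 0, 0, -1], [-0.232, 0.089, 0, 0, 0, 0, -1], [-0.232, 0.089, 0, 0, 0, 0, -1], [-0.232, 0.089, 0, 0, 0, 0, -1]]

```text
time: 14.15
tool_pos: [0.4591, 0.1272, 0.1533]
tcp_rot: [-3.141, 0.0, -0.001]
wrist_force: [0.2, 1.0, -0.4]
width: 0.999
grip_force: 0.0
```

```bash
python3 - <<'E'
from h import *
T=bot.read_camera("top");S=bot.read_camera("side")
print(bot.read_state()['tool_pos'])
for n,I,uv,z in(("top",T,(244,245),.052),("side",S,(446,215),.045)):
    c,st=cen(I,'green',uv,14);print(n,c,st,ray(n,c,z))
c,st=cen(S,'yellow',(376,212),13);print(c,st)
cv2.imwrite("pics/g.png",np.hstack([cv2.resize(T[110:210,110:210],(400,400)),cv2.resize(S[80:180,220:320],(400,400))]))
E
```

```text
[0.46181232 0.12797215 0.15440891]
top [165.27956989 156.40860215] [16  2 13 24 93] [0.59029674 0.14518006 0.052     ]
side [284.5859375 145.96875  ] [  4  14  22  15 128] [0.59547678 0.10956587 0.045     ]
[240.07142857 137.25      ] [ 7 10 11 10 84]
```

View pics/g.png

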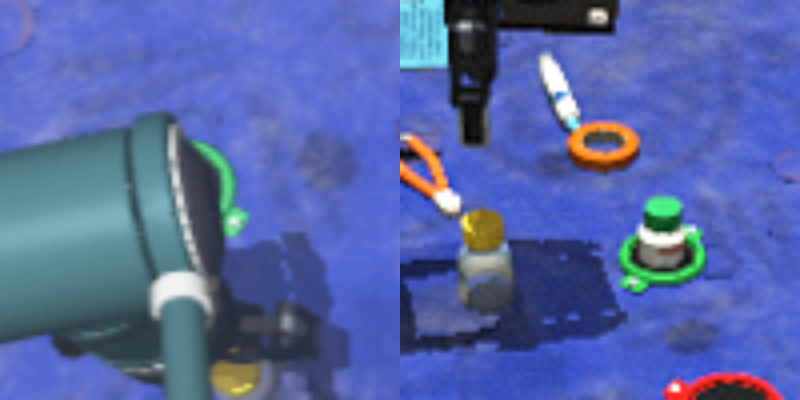

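The green bottle stands upright in its holder with its cap at about (664,213) in the side crop. On to the yellow one.

Call:
play_rows:
  commands:
    - [[0, 0, 0.06, 0, 0, 0, -1], [0, 0, 0.12, 0, 0, 0, -1], [0, 0, 0.18, 0, 0, 0, -1], [0, 0, 0.207, 0, 0, 0, -1], [0, 0, 0.207, 0, 0, 0, -1], [0, 0, 0.207, 0, 0, 0, -1]]

```text
time: 14.85
tool_pos: [0.4619, 0.1281, 0.0296]
tcp_rot: [-3.141, -0.0, -0.001]
wrist_force: [0.0, 0.3, 0.3]
width: 1.003
grip_force: 0.0
```

Call:
play_rows:
  commands:
    - [[0, 0, 0, 0, 0, 0, 1], [0, 0, 0, 0, 0, 0, 1], [0, 0, 0, 0, 0, 0, 1], [0, 0, 0, 0, 0, 0, 1], [0, 0, 0, 0, 0, 0, 1], [0, 0, 0, 0, 0, 0, 1], [0, 0, 0, 0, 0, 0, 1], [0, 0, 0, 0, 0, 0, 1]]

```text
time: 15.65
tool_pos: [0.4615, 0.1279, 0.0308]
tcp_rot: [-3.141, -0.0, -0.004]
wrist_force: [-1.0, -0.4, 5.2]
width: 0.478
grip_force: 40.5
```

```bash
python3 -c "
from h import *
print(ray('side',(286,133.3),.045))"
```

```text
[0.60102805 0.17746829 0.045     ]
```

Call:
play_rows:
  commands:
    - [[0, 0, -0.02, 0, 0, 0, 1], [0, 0, -0.09, 0, 0, 0, 1], [0, 0, -0.16, 0, 0, 0, 1], [0, 0, -0.22, 0, 0, 0, 1], [0.01, 0.05, -0.22, 0, 0, 0, 1], [0.02, 0.12, -0.22, 0, 0, 0, 1], [0.03, 0.19, -0.22, 0, 0, 0, 1], [0.035, 0.26, -0.22, 0, 0, 0, 1]]

```text
time: 16.45
tool_pos: [0.4815, -0.0298, 0.1625]
tcp_rot: [3.141, 0.001, 0.003]
wrist_force: [0.7, 0.1, -0.1]
width: 0.48
grip_force: 40.9
```

Call:
play_rows:
  commands:
    - [[0.008, 0.07, 0, 0, 0, 0, 1], [0.016, 0.15, 0, 0, 0, 0, 1], [0.024, 0.23, 0, 0, 0, 0, 1], [0.03, 0.31, 0, 0, 0, 0, 1], [0.034, 0.39, 0, 0, 0, 0, 1], [0.034, 0.47, 0, 0, 0, 0, 1], [0.034, 0.54, 0, 0, 0, 0, 1], [0.034, 0.591, 0, 0, 0, 0, 1]]

```text
time: 17.25
tool_pos: [0.5012, -0.3859, 0.1621]
tcp_rot: [3.141, -0.002, 0.001]
wrist_force: [1.6, -0.9, -0.3]
width: 0.478
grip_force: 40.9
```

Call:
play_rows:
  commands:
    - [[0, 0, 0.04, 0, 0, 0, 1], [0, 0, 0.1, 0, 0, 0, 1], [0, 0, 0.15, 0, 0, 0, 1], [0, 0, 0.19, 0, 0, 0, 1], [0, 0, 0.205, 0, 0, 0, 1], [0, 0, 0.205, 0, 0, 0, 1], [0, 0, 0.205, 0, 0, 0, 1]]

```text
time: 17.95
tool_pos: [0.5026, -0.3836, 0.0398]
tcp_rot: [3.14, 0.0, 0.002]
wrist_force: [-0.1, -0.2, -1.2]
width: 0.478
grip_force: 40.9
```

Call:
play_rows:
  commands:
    - [[0, 0, 0.003, 0, 0, 0, 1], [0, 0, 0.006, 0, 0, 0, 1], [0, 0, 0.008, 0, 0, 0, 1], [0, 0, 0.008, 0, 0, 0, 1]]

```text
time: 18.35
tool_pos: [0.5025, -0.3835, 0.0349]
tcp_rot: [3.14, 0.0, 0.002]
wrist_force: [-0.4, 0.9, 4.9]
width: 0.477
grip_force: 41.5
```

Seated. Release and lift.

Call:
play_rows:
  commands:
    - [[0, 0, 0, 0, 0, 0, 0.0], [0, 0, 0, 0, 0, 0, -0.4], [0, 0, 0, 0, 0, 0, -1], [0, 0, 0, 0, 0, 0, -1], [0, 0, 0, 0, 0, 0, -1], [0, 0, -0.06, 0, 0, 0, -1], [0, 0, -0.14, 0, 0, 0, -1], [0, 0, -0.22, 0, 0, 0, -1]]

```text
time: 19.15
tool_pos: [0.501, -0.3823, 0.1657]
tcp_rot: [-3.14, -0.0, 0.003]
wrist_force: [0.7, -1.3, 0.1]
width: 1.0
grip_force: 0.0
```

Call:
play_rows:
  commands:
    - [[-0.02, -0.07, 0, 0, 0, 0, -1], [-0.05, -0.15, 0, 0, 0, 0, -1], [-0.08, -0.23, 0, 0, 0, 0, -1], [-0.11, -0.31, 0, 0, 0, 0, -1], [-0.123, -0.368, 0, 0, 0, 0, -1], [-0.123, -0.368, 0, 0, 0, 0, -1], [-0.123, -0.368, 0, 0, 0, 0, -1]]

```text
time: 19.85
tool_pos: [0.428, -0.1617, 0.1658]
tcp_rot: [3.141, 0.003, 0.002]
wrist_force: [0.1, -0.4, 1.1]
width: 1.001
grip_force: 0.0
```

Call:
play_rows:
  commands:
    - [[0, 0, 0.05, 0, 0, 0, -1], [0, 0, 0.11, 0, 0, 0, -1], [0, 0, 0.16, 0, 0, 0, -1], [0, 0, 0.19, 0, 0, 0, -1], [0, 0, 0.19, 0, 0, 0, -1]]

```text
time: 20.35
tool_pos: [0.4259, -0.1624, 0.0486]
tcp_rot: [-3.139, 0.002, 0.009]
wrist_force: [0.0, -0.3, -0.0]
width: 0.996
grip_force: 0.0
```

Call:
play_rows:
  commands:
    - [[0, 0, 0, 0, 0, 0, 1], [0, 0, 0, 0, 0, 0, 1], [0, 0, 0, 0, 0, 0, 1], [0, 0, 0, 0, 0, 0, 1], [0, 0, 0, 0, 0, 0, 1], [0, 0, 0, 0, 0, 0, 1], [0, 0, 0, 0, 0, 0, 1], [0, 0, 0, 0, 0, 0, 1]]

```text
time: 21.15
tool_pos: [0.4296, -0.163, 0.0535]
tcp_rot: [3.14, 0.0, 0.005]
wrist_force: [-0.6, 0.4, 5.5]
width: 0.5
grip_force: 40.0
```

Call:
play_rows:
  commands:
    - [[0, 0, -0.02, 0, 0, 0, 1], [0, 0, -0.08, 0, 0, 0, 1], [0, 0, -0.13, 0, 0, 0, 1], [0.05, -0.035, -0.15, 0, 0, 0, 1], [0.11, -0.078, -0.15, 0, 0, 0, 1], [0.17, -0.12, -0.15, 0, 0, 0, 1], [0.23, -0.163, -0.15, 0, 0, 0, 1], [0.28, -0.2, -0.15, 0, 0, 0, 1]]

```text
time: 21.95
tool_pos: [0.598, -0.0407, 0.143]
tcp_rot: [3.142, 0.001, 0.003]
wrist_force: [-0.1, -1.3, -0.2]
width: 0.493
grip_force: 40.8
```

Call:
play_rows:
  commands:
    - [[0.05, -0.035, 0, 0, 0, 0, 1], [0.082, -0.057, 0, 0, 0, 0, 1], [0.082, -0.057, 0, 0, 0, 0, 1], [0.082, -0.057, 0.05, 0, 0, 0, 1], [0.082, -0.057, 0.1, 0, 0, 0, 1], [0.082, -0.057, 0.13, 0, 0, 0, 1], [0.082, -0.057, 0.13, 0, 0, 0, 1], [0.082, -0.057, 0.13, 0, 0, 0, 1]]

```text
time: 22.75
tool_pos: [0.6447, -0.0084, 0.0641]
tcp_rot: [3.141, -0.0, -0.001]
wrist_force: [-0.1, 0.4, 0.0]
width: 0.497
grip_force: 40.8
```

Target z is about 0.0575 (0.0535 + 0.004), so I'll lower about 6.5 mm with a 2 mm shift in +x.

Call:
play_rows:
  commands:
    - [[0.002, 0, 0.004, 0, 0, 0, 1], [0.003, 0, 0.008, 0, 0, 0, 1], [0.003, 0, 0.01, 0, 0, 0, 1], [0.003, 0, 0.01, 0, 0, 0, 1]]

```text
time: 23.15
tool_pos: [0.6471, -0.008, 0.0579]
tcp_rot: [3.142, 0.0, 0.001]
wrist_force: [-0.7, 0.6, -1.0]
width: 0.495
grip_force: 40.8
```

Call:
play_rows:
  commands:
    - [[0, 0, 0.001, 0, 0, 0, 1], [0, 0, 0.002, 0, 0, 0, 1], [0, 0, 0.002, 0, 0, 0, 1]]

```text
time: 23.45
tool_pos: [0.6477, -0.008, 0.0578]
tcp_rot: [3.142, 0.0, 0.002]
wrist_force: [-2.4, -0.0, 5.9]
width: 0.497
grip_force: 41.7
```

Call:
play_rows:
  commands:
    - [[0, 0, 0, 0, 0, 0, 0.0], [0, 0, 0, 0, 0, 0, -0.4], [0, 0, 0, 0, 0, 0, -1], [0, 0, 0, 0, 0, 0, -1], [0, 0, 0, 0, 0, 0, -1], [0, 0, -0.06, 0, 0, 0, -1], [0, 0, -0.13, 0, 0, 0, -1], [0, 0, -0.18, 0, 0, 0, -1]]

```text
time: 24.25
tool_pos: [0.6476, -0.008, 0.1665]
tcp_rot: [3.142, 0.0, 0.003]
wrist_force: [0.7, -0.2, 0.9]
width: 1.003
grip_force: 0.0
```

```bash
python3 - <<'E'
from h import *
T=bot.read_camera("top");S=bot.read_camera("side")
print(bot.read_state()['tool_pos'])
w=T[216:250,312:346];h=cv2.cvtColor(w,cv2.COLOR_BGR2HSV)
m=((h[...,0]<95)|(h[...,1]<60)).astype(np.uint8)
n,l,st,c=cv2.connectedComponentsWithStats(m);i=1+np.argmax(st[1:,4]);print('pot all',st[i],c[i]+[312,216],ray("top",c[i]+[312,216],.046))
c,st=cen(T,'pot',(512,362),14);print(c,st,ray("top",c,.046))
for k,n,I,uv,z in(("yellow","side",S,(387,420),.071),("red","side",S,(473,240),.097)):
    print([a for a in ray(n,cen(I,k,uv,12)[0],z)],cen(I,k,uv,12)[1])
cv2.imwrite("pics/i.png",cv2.resize(np.hstack([T[100:300,210:410],S[100:300,150:350]]),(800,400),interpolation=cv2.INTER_CUBIC))
E
```

```text
[ 0.65098536 -0.00816661  0.17079618]
pot all [ 12   8  16  16 205] [331.88292683 231.46829268] [ 0.39000688 -0.30777315  0.046     ]
[331.88059701 231.73880597] [ 12   8  13  13 134] [ 0.38928426 -0.30775131  0.046     ]
[np.float64(0.5015698188888151), np.float64(-0.3857527273979393), np.float64(0.07099999999999995)] [  3   6  14  16 192]
[np.float64(0.6457056703655021), np.float64(-0.011896907360037234), np.float64(0.09699999999999998)] [  8   9  11  12 114]
```

View pics/i.png

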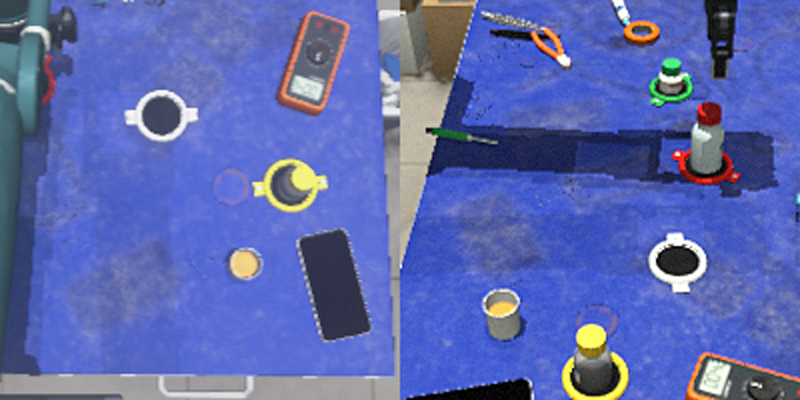

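All three capped bottles stand upright in their own holders. The pot at (245,263) in the top crop is at (0.390, -0.308), and I'll fetch it now.

Call:
play_rows:
  commands:
    - [[-0.05, 0.06, 0, 0, 0, 0, -1], [-0.11, 0.13, 0, 0, 0, 0, -1], [-0.17, 0.2, 0, 0, 0, 0, -1], [-0.23, 0.27, 0, 0, 0, 0, -1], [-0.29, 0.34, 0, 0, 0, 0, -1], [-0.35, 0.41, 0, 0, 0, 0, -1], [-0.4, 0.46, 0, 0, 0, 0, -1], [-0.43, 0.5, 0, 0, 0, 0, -1]]

```text
time: 25.15
tool_pos: [0.3867, -0.3086, 0.1633]
tcp_rot: [-3.141, -0.0, 0.002]
wrist_force: [0.8, -1.4, 0.3]
width: 1.001
grip_force: 0.0
```

Call:
play_rows:
  commands:
    - [[0, 0, 0, 0, 0, 0, -1], [0, 0, 0.05, 0, 0, 0, -1], [0, 0, 0.11, 0, 0, 0, -1], [0, 0, 0.17, 0, 0, 0, -1], [0, 0, 0.2, 0, 0, 0, -1], [0, 0, 0.2, 0, 0, 0, -1], [0, 0, 0.2, 0, 0, 0, -1]]

```text
time: 25.85
tool_pos: [0.389, -0.3073, 0.0439]
tcp_rot: [-3.141, -0.001, 0.002]
wrist_force: [0.6, -0.4, 0.8]
width: 0.999
grip_force: 0.0
```

Call:
play_rows:
  commands:
    - [[0.002, 0, 0.03, 0, 0, 0, -1], [0.002, 0, 0.05, 0, 0, 0, -1], [0.002, 0, 0.05, 0, 0, 0, -1], [0.002, 0, 0.05, 0, 0, 0, -1]]

```text
time: 26.25
tool_pos: [0.3904, -0.3081, 0.0148]
tcp_rot: [3.141, 0.0, 0.0]
wrist_force: [-0.2, -0.2, -0.0]
width: 0.998
grip_force: 0.0
```

Call:
play_rows:
  commands:
    - [[0, 0, 0, 0, 0, 0, 1], [0, 0, 0, 0, 0, 0, 1], [0, 0, 0, 0, 0, 0, 1], [0, 0, 0, 0, 0, 0, 1], [0, 0, 0, 0, 0, 0, 1], [0, 0, 0, 0, 0, 0, 1], [0, 0, 0, 0, 0, 0, 1], [0, 0, 0, 0, 0, 0, 1]]

```text
time: 27.05
tool_pos: [0.3906, -0.3084, 0.0149]
tcp_rot: [3.141, 0.0, 0.001]
wrist_force: [-0.8, -0.1, 5.9]
width: 0.465
grip_force: 40.1
```

Call:
play_rows:
  commands:
    - [[0, 0, -0.02, 0, 0, 0, 1], [0, 0, -0.08, 0, 0, 0, 1], [0, 0, -0.13, 0, 0, 0, 1], [0.06, -0.03, -0.15, 0, 0, 0, 1], [0.13, -0.065, -0.15, 0, 0, 0, 1], [0.2, -0.1, -0.15, 0, 0, 0, 1], [0.27, -0.136, -0.15, 0, 0, 0, 1], [0.33, -0.166, -0.15, 0, 0, 0, 1]]

```text
time: 27.85
tool_pos: [0.5899, -0.2069, 0.1047]
tcp_rot: [-3.141, -0.001, -0.001]
wrist_force: [-0.2, 0.5, -1.4]
width: 0.462
grip_force: 40.6
```

Call:
play_rows:
  commands:
    - [[0.021, -0.011, 0, 0, 0, 0, 1], [0.021, -0.011, 0, 0, 0, 0, 1], [0.021, -0.011, 0.05, 0, 0, 0, 1], [0.021, -0.011, 0.1, 0, 0, 0, 1], [0.021, -0.011, 0.13, 0, 0, 0, 1], [0.021, -0.011, 0.13, 0, 0, 0, 1], [0.021, -0.011, 0.13, 0, 0, 0, 1]]

```text
time: 28.55
tool_pos: [0.5993, -0.2024, 0.0262]
tcp_rot: [-3.141, 0.002, 0.003]
wrist_force: [0.4, -0.2, -0.2]
width: 0.465
grip_force: 40.6
```

Target z is about 0.019.

Call:
play_rows:
  commands:
    - [[0.002, 0, 0.004, 0, 0, 0, 1], [0.002, 0, 0.008, 0, 0, 0, 1], [0.002, 0, 0.01, 0, 0, 0, 1], [0.002, 0, 0.01, 0, 0, 0, 1]]

```text
time: 28.95
tool_pos: [0.6021, -0.2019, 0.0207]
tcp_rot: [3.141, 0.0, 0.001]
wrist_force: [0.3, 1.3, -0.3]
width: 0.466
grip_force: 40.6
```

Call:
play_rows:
  commands:
    - [[0, 0, 0.001, 0, 0, 0, 1], [0, 0, 0.002, 0, 0, 0, 1], [0, 0, 0.002, 0, 0, 0, 1]]

```text
time: 29.25
tool_pos: [0.6021, -0.2017, 0.0191]
tcp_rot: [3.142, 0.0, 0.0]
wrist_force: [0.3, -0.9, -0.0]
width: 0.465
grip_force: 40.6
```

Call:
play_rows:
  commands:
    - [[0, 0, 0.001, 0, 0, 0, 1], [0, 0, 0.002, 0, 0, 0, 1], [0, 0, 0.002, 0, 0, 0, 1]]

```text
time: 29.55
tool_pos: [0.6023, -0.2018, 0.019]
tcp_rot: [3.142, 0.0, 0.001]
wrist_force: [-2.6, 1.3, 5.9]
width: 0.465
grip_force: 40.7
```

Seated. Release, lift, and move clear towards the robot for the final check.

Call:
play_rows:
  commands:
    - [[0, 0, 0, 0, 0, 0, 0.0], [0, 0, 0, 0, 0, 0, -0.4], [0, 0, 0, 0, 0, 0, -1], [0, 0, 0, 0, 0, 0, -1], [0, 0, 0, 0, 0, 0, -1], [0, 0, -0.06, 0, 0, 0, -1], [0, 0, -0.14, 0, 0, 0, -1], [0, 0, -0.22, 0, 0, 0, -1]]

```text
time: 30.35
tool_pos: [0.601, -0.2014, 0.1501]
tcp_rot: [-3.141, -0.0, 0.004]
wrist_force: [1.5, 0.1, 0.5]
width: 1.001
grip_force: 0.0
```

Call:
play_rows:
  commands:
    - [[-0.05, 0, -0.05, 0, 0, 0, -1], [-0.12, 0, -0.05, 0, 0, 0, -1], [-0.19, 0, -0.05, 0, 0, 0, -1], [-0.26, 0, -0.05, 0, 0, 0, -1], [-0.28, 0, -0.05, 0, 0, 0, -1], [-0.28, 0, -0.05, 0, 0, 0, -1], [-0.28, 0, -0.05, 0, 0, 0, -1]]

```text
time: 31.05
tool_pos: [0.4351, -0.2022, 0.1804]
tcp_rot: [3.141, -0.001, 0.003]
wrist_force: [0.6, 0.8, -0.1]
width: 0.998
grip_force: 0.0
```

```bash
python3 - <<'E'
from h import *
T=bot.read_camera("top");S=bot.read_camera("side")
s=bot.read_state();print(s['tool_pos'],s['time'])
for k,n,I,uv,z in(("yellow","side",S,(387,420),.071),("red","side",S,(473,240),.097),("pot","top",T,(454,247),.05),("pot","side",S,(450,345),.05)):
    c,st=cen(I,k,uv,12);print(k,n,ray(n,c,z).round(4),st)
cv2.imwrite("pics/j.png",cv2.resize(np.hstack([T[90:290,130:400],S[100:300,150:350]]),(800,340),interpolation=cv2.INTER_CUBIC))
E
```

```text
[ 0.43554213 -0.20211997  0.18028713] 31.15
yellow side [ 0.5016 -0.3858  0.071 ] [  3   6  14  16 192]
red side [ 0.646  -0.0111  0.097 ] [  8   9  12  12 117]
pot top [ 0.6091 -0.1926  0.05  ] [ 7  3  7  6 18]
pot side [ 0.6016 -0.2145  0.05  ] [ 7 10 13  6 51]
```

View pics/j.png

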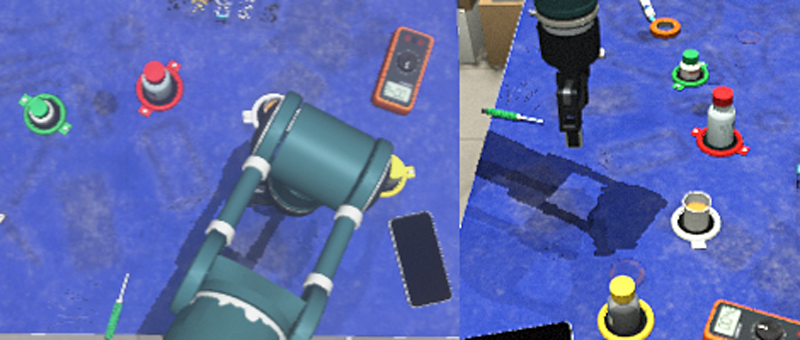

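All four stand upright in their own holders, with the pot at (696,212) in the side crop. The arm is clear, and the meter and phone are where they lay. I'll hand in the job.

```bash
python3 -c "
from workcell import bot
print(bot.finish_job())"
```

```text
the job is handed in; nothing more can be done
None
```

I handed the job in after about 31 s: the last pictures show all four standing upright in the holders of their own colour, with the multimeter and phone untouched; my first grasp missed the pot and pushed it about 11 mm, and no verdict came back.

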